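# Bring the plated samples to the measuring notch

## Task

On the little console press the round key, then the square key, then the long bar key, one at a time and each fully down. Then take the black upright grip of the measuring slide and slide the carriage along its rail towards the probe until you feel its ball click into the notch, without running it against the far end stop. Finish there, still gripping the carriage at the notch, and leave the tray, beaker and bottle where they stand.

Things in the scene. Friction and masses are not known exactly. Their poses are not given: they have to be found in the camera images.
- console: Cream desk console, a fixed box 110 mm (its x) by 200 mm (its y) by 45 mm high, with a black top panel carrying three white keys in a row along its y. Origin at the centre of its underside; turned up to 0.4 rad about vertical.
- round_top (a point): The round key: white round cap 28 mm across. One of three keys 58 mm apart in a row along the console's y; which key has which place changes each start. This point is the middle of the cap's top when the key is up, 20 mm above the console's top face; its axes are the console's.
- square_top (a point): The square key: white square cap 27 x 27 mm. One of three keys 58 mm apart in a row along the console's y; which key has which place changes each start. This point is the middle of the cap's top when the key is up, 20 mm above the console's top face; its axes are the console's.
- bar_top (a point): The long bar key: white cap 50 mm (along the console's x) by 14 mm (y). One of three keys 58 mm apart in a row along the console's y; which key has which place changes each start. This point is the middle of the cap's top when the key is up, 20 mm above the console's top face; its axes are the console's.
- round_key (a joint): How far this key is pressed, m: 0 up, 0.006 fully down. Spring return, from 1 N at the top to 4 N at the bottom. It counts as pressed beyond 0.004 with the other two keys up (under 0.002).
- square_key (a joint): How far this key is pressed, m: 0 up, 0.006 fully down. Spring return, from 1 N at the top to 4 N at the bottom. It counts as pressed beyond 0.004 with the other two keys up (under 0.002).
- bar_key (a joint): How far this key is pressed, m: 0 up, 0.006 fully down. Spring return, from 1 N at the top to 4 N at the bottom. It counts as pressed beyond 0.004 with the other two keys up (under 0.002).
- rail: Fixed measuring slide: cream base plate 340 mm along its y, reaching 60 mm to -x and 130 mm to +x of the origin, two steel guide bars, end blocks 46 mm high. Origin on the bench under mid-travel; the carriage slides along the rail's +y. Between the bars a steel strip has a 11 mm cross notch for the ball under the carriage; the notch's place along the strip differs each start.
- carriage (a joint): Carriage position, m: 0 at the near stop (rail's -y end), 0.21 at the far end stop, growing along the rail's +y. Starts between 0 and 0.05; the notch lies between 0.09 and 0.15; do not pass 0.205. Aluminium plate 70 mm along the travel, 155 mm across, top 52 mm above the bench; friction about 1.5 N plus slight damping.
- knob (a point): Centre of the carriage's black upright grip: 16 mm thick along the travel (rail's y), 30 mm wide (rail's x), 50 mm tall, standing on the carriage plate. This point is half-way up, 77 mm above the bench, 25 mm above the plate, 20 mm to -x of the rail's centre line; axes are the rail's. Take it from above, a finger on either side along the travel.
- plunger (a joint): Sprung 16 mm ball under the carriage, its thin pin showing on top; m: about 0.0005 riding on the strip, 0.004 seated mid-notch. Counts as in the notch above 0.002 (within about 2.5 mm of the middle). It starts to drop about 5 mm before the middle and pulls the carriage on with up to about 8 N; just beyond the middle it pushes back with as much, to be felt at the grip.
- probe_tip (a point): Underside of the cream probe's nose, 80 mm above the bench, 78 mm to +x of the rail's centre line. Its arm and post, 36 mm wide and 116 mm high, reach from 13 mm to -x of this point to 55 mm to +x. The nose marks the notch only roughly: the carriage is in the notch when the grip is level with it along the rail's y to within about 5 mm, either way.
- tray_mid (a point): Bystander: black tray 150 x 190 x 22 mm with brass rings, loose; this point is its centre, 11 mm up. Leave it alone.
- beaker_mid (a point): Bystander: clear beaker, 68 mm across the mouth, 85 mm tall, loose; this point is half-way up. Leave it alone.
- bottle_mid (a point): Bystander: white bottle, 64 mm across, 160 mm tall, loose; this point is half-way up. Leave it alone.

How it is judged:
By the outcome, as a careful person would: the job done as asked, in the order asked, and still so for the second after the job is handed in, while the arm keeps its last pose, push and grip.
It also fails if it takes over 51 s, if anything falls off the work surface, if the arm or the gripper's body presses on something with over 40 N, if the wrist force passes 120 N, or if a joint passes its speed limit or range.

## Robot

A 6-joint arm with a two-finger parallel gripper is mounted at the origin on the work surface. World frame = base frame: x ahead of the robot, y to its left, z up, the work surface at z = 0. Lengths are in m, angles in rad, forces in N, time in s.
With the tool pointing down it reaches from about 0.35 to 0.975 m from the base axis. Payload 17.4 kg.
Tool frame: the origin (TCP) lies between the finger pads; the fingertips stand 19 mm ahead of it and the grasp point (between the pads) is the TCP; z points along the fingers, y is the line along which they close (so a half turn about z gives the same grasp; the last joint's range is limited). The gripper opens to 85 mm and grips with 20 to 120 N. Pads are 22 mm wide; open, the fingers measure 114 mm over their backs; the gripper's body (76 mm by 85 mm) begins 54 mm behind the grasp point. The pads swing forward as they close: fully open they stand 13 mm farther back than shut.
Start: joints at [-1.224, 0.116, 1.442, -0, 1.584, -0.038], TCP at [0.253, -0.626, 0.25] pointing down, gripper open.
Joint ranges: [-2.83, 2.83], [-0.83, 2.19], [0.07, 2.5], [-1.14, 4.28], [0.01, 3], [-2.97, 2.97]. Speed limits (rad/s): [1.89, 1.89, 2.22, 3.14, 3.14, 3.14].

## Interface

Orientations are given as a 3x3 rotation matrix whose columns are the frame's x, y, z axes.
In Python, from station import bot, imaging, ticket, models gives the robot as it stands.
- The arm moves only by the tool apply_moves, never from a script. Its argument "motion" is a list of rows, each an object with "linear": the shift along the world's x, y, z in cm, a list of three; "roll": the turn about the world's z in degrees. In form: [{"linear": [dx, dy, dz], "roll": roll}, ...]. A call has exactly 8 rows; each row is the pose to reach, as a shift and turn from the pose commanded when the call began; what a row does not reach only later rows make up. A row lasts 1/10 s, in which the tool goes at most 50 mm and 8.59 degrees, less where a joint would pass 70% of its speed; a pose out of reach is approached as far as the arm can. A call with a gripper value outside its range is refused whole. "fingers" is the closure, from 0 (fully open) to 1 (shut), set as the call begins (left out, the last holds). The fingers move at their own pace and stop on an object; "squeeze" is the grip in N (left out, the last holds). Time passes only in rows, so rows that repeat a pose let the fingers close, or fill a call up. It gives the time, the measured TCP pose, the force, the opening and the grip force at its end, in the units of the state.
- bot.get_obs(): the state, without advancing time (a new reading comes with each control period).
- imaging.camera(name): name is "scene" or "side" or "wrist"; returns the picture (400x640x3 uint8, blue, green, red); there is no depth.
- imaging.camera_params(name): a dict with "vertical_fov" (degrees; the focal length in pixels is half the picture's height over the tangent of half this angle, whatever the lens; pixels are square), "cx", "cy" (the principal point, pixels), "R" (3x3) and "t" (3): a world point X has camera coordinates R X + t. Camera axes: x right, y down, z forward; pixel columns grow to the right and rows downward; lengths in m; the calibration is good to about 2 mm. A picture is of the moment at which its call begins: read the wrist's pose just before it. camera_params takes no time and is no camera call; for the wrist camera it gives the pose at the moment of the call.
- ticket.finish_job(): hands the job in; it is judged then, once.
Trained networks look in the newest picture that a camera, given by its name, has taken for a name from the list of things; names that differ only in an ending like _2 or _b are one class to them, and where a whole thing is asked for, a point or a joint stands for the part that bears it (a point fixed in the world has none). Each returns a list of dicts, best first, with "confidence" (0 to 1); they miss things now and then, are a little off and sometimes report something else, mostly with a low value. They report only what shows in the picture. A call takes as long as a camera call.
- models.look_for(camera, query): "point" ([x, y, z] in m, in world coordinates, good to about 4 mm: the middle of the surface that is visible of it).
- models.trace(camera, query): "mask" (400x640 bool, what is visible of it).
The state is a dict: "time": time; "qpos": joint angles; "qvel": joint speeds; "effort": joint torques, N m; "tool_pos": TCP position; "tool_rot": TCP orientation; "force": force on the tool from outside, world axes, zero at the start; "ft_torque": the same for the moment, N m; "finger_gap": opening from 0.0 (shut) to 1.0 (fully open); "gripper_force": force on a finger pad.
Only numpy, scipy, OpenCV 4.12 (cv2) and the standard library are available. Lean on these libraries where they do the work, as an engineer would, in place of code of your own. Each camera call takes 0.05 s, during which the arm holds its last target. There are 200 camera calls.

## Working session

There is one attempt and no reset: what is moved stays moved. The work goes in short steps, Python scripts to look and compute and a tool call to move; the robot and the scene stay as the last step left them, time stands still between calls to the robot, and variables do not carry over. Pictures are saved under pics/ and viewed, at most 10 in all, crops included, and the job is handed in when it is done.

Besides the shell and the picture viewer there is one more tool, called as a command line: name --argument value ..., lists and objects as JSON in quotes. apply_moves: Moves the arm, as the interface text tells. Its arguments: {"type":"object","properties":{"motion":{"type":"array"},"fingers":{"type":"number"},"squeeze":{"type":"number"}},"required":["motion"]}

```bash
mkdir -p pics; python3 - <<'E'
from station import bot, imaging, models
import cv2, numpy as np
o=bot.get_obs(); print(o['time'],o['tool_pos'],o['tool_rot'],o['finger_gap'])
ims=[]
for c in ("scene","side"):
    im=imaging.camera(c); cv2.imwrite(f"pics/{c}0.png",im)
    p=imaging.camera_params(c); print(c,p['vertical_fov'],p['cx'],p['cy'],np.round(p['R'],3).tolist(),np.round(p['t'],3))
    for q in ("round_top","square_top","bar_top","console","knob","rail","probe_tip","carriage"):
        print(c,q,[(np.round(d['point'],3).tolist(),round(d['confidence'],2)) for d in models.look_for(c,q)][:3])
print(bot.get_obs()['time'])
E
```

```text
0.0 [ 0.2533195  -0.62549279  0.24953392] [[ 9.26885093e-01  3.75344999e-01 -3.95889352e-04]
 [ 3.75345205e-01 -9.26884436e-01  1.10458027e-03]
 [ 4.76550010e-05 -1.17241416e-03 -9.99999312e-01]] 0.9985152209733947
scene 46.747703545070145 323.94731642737156 197.44867632671622 [[-0.059, 0.998, 0.009], [0.857, 0.055, -0.512], [-0.511, -0.022, -0.859]] [ 0.108 -0.518  1.606]
scene round_top [([0.524, 0.346, 0.057], 0.74)]
scene square_top [([0.633, -0.1, 0.11], 0.72), ([0.544, 0.294, 0.06], 0.56)]
scene bar_top []
scene console [([0.562, 0.291, 0.05], 0.79)]
scene knob [([0.536, -0.21, 0.049], 0.73)]
scene rail [([0.562, -0.132, 0.012], 0.88)]
scene probe_tip [([0.635, -0.098, 0.106], 0.8)]
scene carriage [([0.527, -0.209, 0.05], 0.88), ([0.792, -0.1, 0.046], 0.48)]
side 55.37192629100765 314.5690162456608 206.05712282262348 [[-0.907, -0.421, -0.018], [-0.305, 0.686, -0.66], [0.291, -0.593, -0.751]] [0.565 0.283 0.933]
side round_top [([0.517, 0.359, 0.053], 0.79)]
side square_top [([0.536, 0.307, 0.059], 0.64)]
side bar_top [([0.553, 0.248, 0.063], 0.63), ([0.516, 0.357, 0.064], 0.33)]
side console [([0.528, 0.325, 0.049], 0.8), ([0.54, 0.304, 0.061], 0.72), ([0.514, -0.203, 0.056], 0.64)]
side knob [([0.513, -0.202, 0.052], 0.74), ([0.518, 0.357, 0.055], 0.69), ([0.516, 0.358, 0.065], 0.41)]
side rail [([0.518, -0.082, 0.012], 0.83)]
side probe_tip [([0.611, -0.081, 0.099], 0.7)]
side carriage [([0.516, -0.201, 0.053], 0.81)]
0.9
```

View pics/scene0.png

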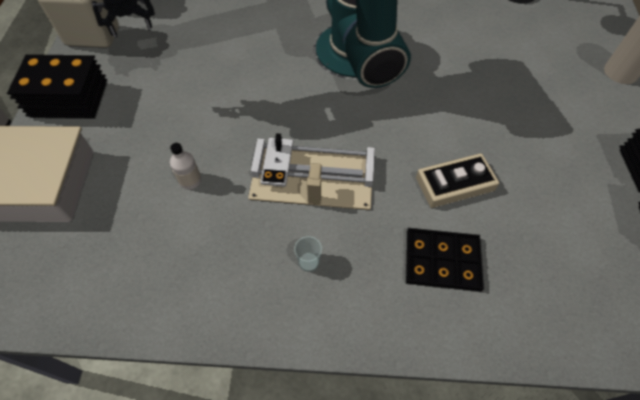

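View pics/side0.png

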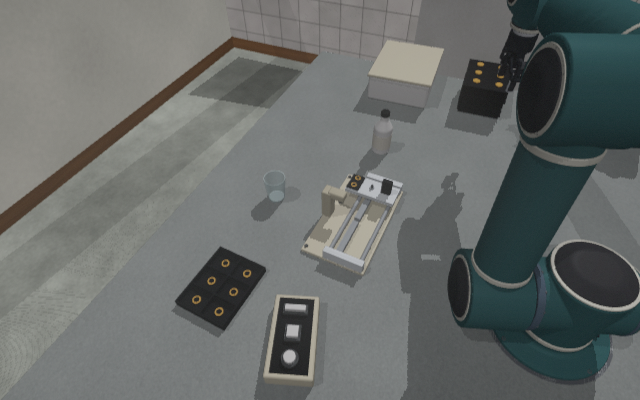

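The scene picture shows the console keys as bar (438,178), square (460,173) and round (479,168). The grip is at (278,142) and the probe at (315,185). The side view agrees: bar (295,307), square (292,331), round (289,356), grip (387,186).

```bash
cat > h.py <<'E'
from station import bot, imaging, models
import cv2, numpy as np
def onplane(p,uv,z):
    f=200/np.tan(np.radians(p['vertical_fov']/2))
    d=p['R'].T@np.array([(uv[0]-p['cx'])/f,(uv[1]-p['cy'])/f,1]); c=-p['R'].T@p['t']
    return c+d*(z-c[2])/d[2]
def masks(cam,q,p,z):
    out=[]
    for d in models.trace(cam,q)[:3]:
        m=d['mask']; vs,us=np.nonzero(m)
        if len(us)<5: continue
        uv=(us.mean(),vs.mean()); out.append((q,round(d['confidence'],2),len(us),np.round(uv,1).tolist(),np.round(onplane(p,uv,z),4).tolist(),cv2.boundingRect(m.astype(np.uint8))))
    return out
E
python3 - <<'E'
from h import *
for c,pts in (("scene",[(438,178),(460,173),(479,168)]),("side",[(295,307),(292,331),(289,356)])):
    im=imaging.camera(c);p=imaging.camera_params(c)
    for uv in pts:
        x0,y0=uv[0]-11,uv[1]-11
        g=cv2.cvtColor(im[y0:y0+23,x0:x0+23],cv2.COLOR_BGR2GRAY)
        n,l,s,ce=cv2.connectedComponentsWithStats((g>185).astype(np.uint8))
        for k in range(1,n):
            if s[k,4]>15:
                q=ce[k]+[x0,y0]; print(c,uv,g.max(),s[k],np.round(q,1),np.round(onplane(p,q,.065),4))
    for q,z in (("knob",.077),("probe_tip",.1),("rail",.0)):
        for r in masks(c,q,p,z): print(c,r)
crop=cv2.resize(imaging.camera("side")[160:280,290:420],None,fx=4.5,fy=4.5,interpolation=cv2.INTER_CUBIC); cv2.imwrite("pics/c1.png",crop)
E
```

```text
scene (438, 178) 195 [10  4  8 12 30] [440.3 176.6] [0.5609 0.241  0.065 ]
scene (460, 173) 195 [ 7  7  8  6 36] [459.6 171.6] [0.5411 0.295  0.065 ]
scene (479, 168) 196 [ 8  7  7  6 30] [479.1 166.8] [0.5214 0.3504 0.065 ]
scene ('knob', 0.79, 1274, [276.0, 161.1], [0.5473, -0.2082, 0.077], (260, 133, 33, 54))
scene ('knob', 0.18, 107, [440.2, 177.7], [0.5725, 0.2373, 0.077], (435, 170, 12, 16))
scene ('probe_tip', 0.98, 489, [313.7, 184.0], [0.629, -0.099, 0.1], (307, 163, 14, 41))
scene ('rail', 0.82, 6270, [309.2, 174.1], [0.5327, -0.1197, 0.0], (248, 133, 126, 77))
scene ('rail', 0.33, 1223, [276.2, 161.4], [0.4944, -0.2198, 0.0], (260, 133, 32, 54))
side ('knob', 0.83, 975, [373.0, 190.2], [0.5129, -0.1783, 0.077], (345, 176, 54, 31))
side ('probe_tip', 0.64, 517, [331.4, 199.4], [0.6028, -0.0747, 0.1], (322, 186, 25, 31))
side ('probe_tip', 0.26, 4111, [220.8, 287.5], [0.7301, 0.2891, 0.1], (175, 247, 91, 83))
side ('rail', 0.87, 5251, [355.3, 222.8], [0.5341, -0.1009, 0.0], (301, 173, 102, 102))
```

View pics/c1.png

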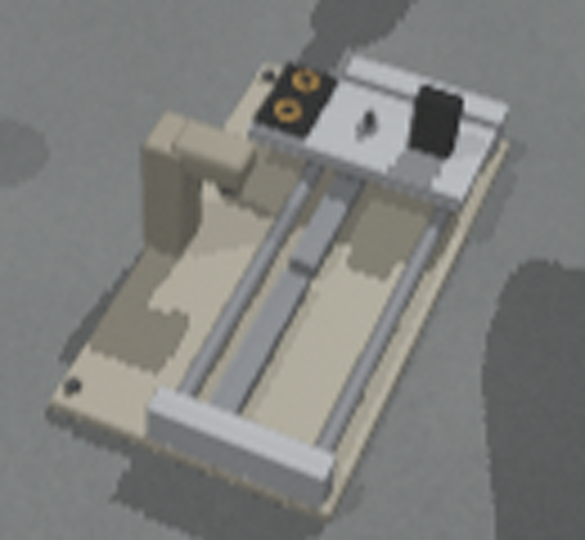

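The crop shows the notch in the strip at about crop (303,267), the carriage at the near stop end and the grip at (437,122). The keys come out 58 mm apart with a yaw of about 0.35, so the tool is already aligned with the console.

apply_moves --motion '[{"linear": [1.2, 4.5, 0], "roll": 0}, {"linear": [2.4, 9, 0], "roll": 0}, {"linear": [3.6, 13.5, 0], "roll": 0}, {"linear": [4.8, 18, 0], "roll": 0}, {"linear": [6, 22.5, 0], "roll": 0}, {"linear": [7.2, 27, 0], "roll": 0}, {"linear": [8.4, 31.5, 0], "roll": 0}, {"linear": [9.6, 36, 0], "roll": 0}]' --fingers 1 --squeeze 40

```text
time: 2.15
tool_pos: [0.3493, -0.2639, 0.2505]
tool_rot: [[0.927, 0.375, 0.001], [0.375, -0.927, -0.0], [0.0, 0.001, -1.0]]
force: [1.4, 0.1, 0.9]
finger_gap: -0.0
gripper_force: 0.0
```

apply_moves --motion '[{"linear": [1.2, 4.6, 0], "roll": 0}, {"linear": [2.4, 9.2, 0], "roll": 0}, {"linear": [3.6, 13.8, 0], "roll": 0}, {"linear": [4.8, 18.4, 0], "roll": 0}, {"linear": [6, 23, 0], "roll": 0}, {"linear": [7.2, 27.6, 0], "roll": 0}, {"linear": [8.6, 32.2, 0], "roll": 0}, {"linear": [10, 36.8, 0], "roll": 0}]'

```text
time: 2.95
tool_pos: [0.4494, 0.1045, 0.2507]
tool_rot: [[0.927, 0.376, 0.001], [0.376, -0.927, 0.0], [0.001, 0.0, -1.0]]
force: [0.2, -0.8, 0.1]
finger_gap: 0.003
gripper_force: 0.0
```

apply_moves --motion '[{"linear": [1.2, 4.4, -0.6], "roll": 0}, {"linear": [2.4, 8.8, -2], "roll": 0}, {"linear": [3.6, 13.2, -4], "roll": 0}, {"linear": [4.8, 17.4, -6], "roll": 0}, {"linear": [6, 21.2, -8], "roll": 0}, {"linear": [7.2, 24.6, -10], "roll": 0}, {"linear": [7.2, 24.6, -11], "roll": 0}, {"linear": [7.2, 24.6, -11], "roll": 0}]'

```text
time: 3.75
tool_pos: [0.5207, 0.3483, 0.1382]
tool_rot: [[0.927, 0.376, -0.003], [0.376, -0.927, -0.002], [-0.003, 0.001, -1.0]]
force: [0.6, 0.5, 0.5]
finger_gap: -0.005
gripper_force: 0.0
```

```bash
python3 - <<'E'
from h import *
o=bot.get_obs(); p=imaging.camera_params("wrist"); im=imaging.camera("wrist"); cv2.imwrite("pics/w1.png",im)
print(o['time'],np.round(o['tool_pos'],4),o['force'],p)
for q in ("round_top","square_top","bar_top"): print(*masks("wrist",q,p,.065),sep="\n")
E
```

```text
3.75 [0.5207 0.3483 0.1382] [0.59776524 0.52286834 0.50487626] {'vertical_fov': 69.73129196138055, 'cx': 321.9783144693691, 'cy': 202.02205563382458, 'R': array([[ 3.75617772e-01, -9.26774641e-01,  2.34150668e-04],
       [-8.86064414e-01, -3.59044010e-01,  2.93218780e-01],
       [-2.71663659e-01, -1.10345657e-01, -9.56045340e-01]]), 't': array([0.12820226, 0.58039526, 0.4518047 ])}
('round_top', 0.59, 1972, [314.7, 214.0], [0.5225, 0.3558, 0.065], (290, 189, 50, 51))
('round_top', 0.35, 9782, [602.5, 319.4], [0.5261, 0.1034, 0.065], (536, 217, 104, 173))
('square_top', 0.57, 2540, [389.2, 215.5], [0.5418, 0.3052, 0.065], (363, 190, 55, 52))
('bar_top', 0.81, 2821, [463.6, 217.0], [0.5611, 0.2544, 0.065], (440, 179, 48, 79))
('bar_top', 0.63, 10487, [573.0, 34.7], [0.6889, 0.2528, 0.065], (447, 0, 193, 94))
```

View pics/w1.png

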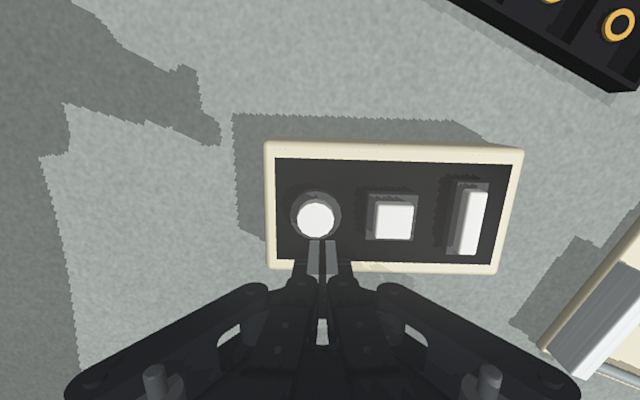

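The wrist picture shows the white cap tops at about round (315,220), square (395,220) and bar (472,222). The network masks include the key sides, so I threshold the white tops instead.

```bash
python3 - <<'E'
from h import *
p=imaging.camera_params("wrist"); im=cv2.imread("pics/w1.png")
g=im.min(2); g[:, :280]=0; g[:185]=0; g[262:]=0; g[:,497:]=0
n,l,s,ce=cv2.connectedComponentsWithStats((g>235).astype(np.uint8))
for k in range(1,n):
    if s[k,4]>200: print(s[k],ce[k],np.round(onplane(p,ce[k],.065),4))
E
```

```text
[460 194  27  60 864] [473.42361111 223.38078704] [0.5601 0.2424 0.065 ]
[377 207  36  31 322] [402.67391304 225.83850932] [0.5386 0.2905 0.065 ]
```

apply_moves --motion '[{"linear": [0, 0.2, -1.5], "roll": 0}, {"linear": [0, 0.2, -3], "roll": 0}, {"linear": [0, 0.2, -4.2], "roll": 0}, {"linear": [0, 0.2, -4.8], "roll": 0}, {"linear": [0, 0.2, -5.2], "roll": 0}, {"linear": [0, 0.2, -5.6], "roll": 0}, {"linear": [0, 0.2, -5.8], "roll": 0}, {"linear": [0, 0.2, -5.8], "roll": 0}]'

```text
time: 4.75
tool_pos: [0.5215, 0.3504, 0.0825]
tool_rot: [[0.927, 0.375, 0.0], [0.375, -0.927, 0.0], [0.0, -0.0, -1.0]]
force: [0.0, 0.1, 2.4]
finger_gap: -0.004
gripper_force: 0.8
```

apply_moves --motion '[{"linear": [0, 0, -0.2], "roll": 0}, {"linear": [0, 0, -0.4], "roll": 0}, {"linear": [0, 0, -0.5], "roll": 0}, {"linear": [0, 0, -0.55], "roll": 0}, {"linear": [0, 0, -0.55], "roll": 0}, {"linear": [0, 0, -0.55], "roll": 0}, {"linear": [0, 0, -0.55], "roll": 0}, {"linear": [0, 0, -0.55], "roll": 0}]'

```text
time: 5.55
tool_pos: [0.5216, 0.3505, 0.0779]
tool_rot: [[0.927, 0.375, 0.001], [0.375, -0.927, 0.001], [0.001, -0.0, -1.0]]
force: [-2.8, -2.1, 11.3]
finger_gap: 0.001
gripper_force: 5.6
```

apply_moves --motion '[{"linear": [0, 0, 1.2], "roll": 0}, {"linear": [0, 0, 2.6], "roll": 0}, {"linear": [1, -2.7, 3], "roll": 0}, {"linear": [2, -5.45, 3], "roll": 0}, {"linear": [2, -5.45, 3], "roll": 0}, {"linear": [2, -5.45, 2], "roll": 0}, {"linear": [2, -5.45, 1.2], "roll": 0}, {"linear": [2, -5.45, 0.8], "roll": 0}]'

```text
time: 6.35
tool_pos: [0.5407, 0.2963, 0.0834]
tool_rot: [[0.927, 0.376, -0.001], [0.376, -0.927, -0.001], [-0.002, 0.0, -1.0]]
force: [-0.5, -0.2, 1.1]
finger_gap: -0.002
gripper_force: 0.6
```

apply_moves --motion '[{"linear": [0, 0, -0.2], "roll": 0}, {"linear": [0, 0, -0.4], "roll": 0}, {"linear": [0, 0, -0.6], "roll": 0}, {"linear": [0, 0, -0.7], "roll": 0}, {"linear": [0, 0, -0.8], "roll": 0}, {"linear": [0, 0, -0.8], "roll": 0}, {"linear": [0, 0, -0.8], "roll": 0}, {"linear": [0, 0, -0.8], "roll": 0}]'

```text
time: 7.15
tool_pos: [0.5414, 0.2962, 0.0779]
tool_rot: [[0.927, 0.375, 0.0], [0.375, -0.927, 0.001], [0.001, -0.001, -1.0]]
force: [-6.2, 0.8, 11.3]
finger_gap: 0.002
gripper_force: 5.6
```

apply_moves --motion '[{"linear": [0, 0, 1.2], "roll": 0}, {"linear": [0, 0, 2.6], "roll": 0}, {"linear": [1, -2.7, 3], "roll": 0}, {"linear": [1.95, -5.4, 3], "roll": 0}, {"linear": [1.95, -5.4, 3], "roll": 0}, {"linear": [1.95, -5.4, 2], "roll": 0}, {"linear": [1.95, -5.4, 1.2], "roll": 0}, {"linear": [1.95, -5.4, 0.8], "roll": 0}]'

```text
time: 7.95
tool_pos: [0.5602, 0.2423, 0.0834]
tool_rot: [[0.927, 0.376, -0.002], [0.376, -0.927, -0.001], [-0.002, -0.0, -1.0]]
force: [-0.4, -0.8, 1.2]
finger_gap: 0.001
gripper_force: 0.6
```

apply_moves --motion '[{"linear": [0, 0, -0.2], "roll": 0}, {"linear": [0, 0, -0.4], "roll": 0}, {"linear": [0, 0, -0.6], "roll": 0}, {"linear": [0, 0, -0.7], "roll": 0}, {"linear": [0, 0, -0.8], "roll": 0}, {"linear": [0, 0, -0.8], "roll": 0}, {"linear": [0, 0, -0.8], "roll": 0}, {"linear": [0, 0, -0.8], "roll": 0}]'

```text
time: 8.75
tool_pos: [0.5609, 0.2422, 0.0779]
tool_rot: [[0.927, 0.375, 0.0], [0.375, -0.927, 0.001], [0.001, -0.0, -1.0]]
force: [-7.5, 1.5, 10.6]
finger_gap: 0.003
gripper_force: 5.7
```

```bash
python3 - <<'E'
from h import *
s=imaging.camera_params("side"); c=imaging.camera_params("scene")
a=onplane(s,(306,245.8),.01);b=onplane(s,(349.6,176.7),.01);print("holes side",a,b,np.degrees(np.arctan2(-(a-b)[0],(a-b)[1])))
a=onplane(c,(366,204),.01);b=onplane(c,(255,197),.01);print("holes scene",a,b,np.degrees(np.arctan2(-(a-b)[0],(a-b)[1])))
print("grip",onplane(s,(387.1,186.9),.077),onplane(c,(278,142),.077))
print("notch",onplane(s,(357.3,219.3),.03),"pin",onplane(s,(290+368/4.5,160+128/4.5),.055))
E
```

```text
holes side [0.62953997 0.04251092 0.01      ] [ 0.61898002 -0.26879999  0.01      ] -1.9427803291108288
holes scene [0.62790421 0.04460167 0.01      ] [ 0.62523395 -0.26336487  0.01      ] -0.4967774612427373
grip [ 0.47883395 -0.20803381  0.077     ] [ 0.48173128 -0.20996243  0.077     ]
notch [ 0.52649773 -0.09208183  0.03      ] pin [ 0.52352775 -0.20444518  0.055     ]
```

apply_moves --motion '[{"linear": [0, 0, 2], "roll": 0}, {"linear": [0, 0, 5], "roll": 0}, {"linear": [-0.5, -3.6, 8], "roll": -2}, {"linear": [-1, -8, 11], "roll": -5}, {"linear": [-1.5, -12.4, 13], "roll": -8}, {"linear": [-2.5, -17, 14], "roll": -11}, {"linear": [-3.5, -21.5, 14], "roll": -14}, {"linear": [-4, -26, 14], "roll": -17}]' --fingers 0.35

```text
time: 9.55
tool_pos: [0.5202, -0.0199, 0.2175]
tool_rot: [[0.996, 0.086, 0.002], [0.086, -0.996, -0.0], [0.002, 0.0, -1.0]]
force: [1.4, 0.3, -0.0]
finger_gap: 0.648
gripper_force: 0.0
```

apply_moves --motion '[{"linear": [-1, -4, 0], "roll": -2}, {"linear": [-2, -8, 0], "roll": -4}, {"linear": [-3, -12.5, 0], "roll": -6}, {"linear": [-4, -16.5, 0], "roll": -6}, {"linear": [-4.1, -19, -1], "roll": -6}, {"linear": [-4.1, -19, -3], "roll": -6}, {"linear": [-4.1, -19, -4.5], "roll": -6}, {"linear": [-4.1, -19, -5], "roll": -6}]'

```text
time: 10.35
tool_pos: [0.4794, -0.2077, 0.1649]
tool_rot: [[1.0, -0.017, -0.002], [-0.017, -1.0, 0.001], [-0.002, -0.001, -1.0]]
force: [0.0, 0.2, -0.3]
finger_gap: 0.651
gripper_force: 0.0
```

```bash
python3 - <<'E'
from h import *
o=bot.get_obs(); p=imaging.camera_params("wrist"); im=imaging.camera("wrist"); cv2.imwrite("pics/w2.png",im)
np.save("pw2.npy",p,allow_pickle=True)
print(o['time'],np.round(o['tool_pos'],4),o['force'])
print(*masks("wrist","knob",p,.102),*masks("wrist","probe_tip",p,.1),sep="\n")
E
```

```text
10.35 [ 0.4794 -0.2077  0.1649] [ 0.04496163  0.16908939 -0.32976973]
('knob', 0.63, 16258, [323.1, 140.9], [0.5366, -0.2086, 0.102], (279, 47, 92, 195))
('probe_tip', 0.57, 8804, [140.2, 38.3], [0.5973, -0.1025, 0.1], (79, 0, 132, 91))
```

View pics/w2.png

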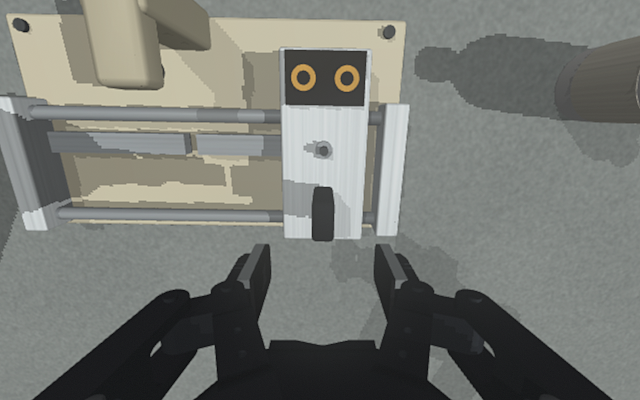

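The wrist picture shows the grip at u 312–334, v 186–241, midway between the fingers. The pin is at (323,150), the notch at (192,143) and the probe nose near (130,75).

```bash
python3 - <<'E'
from h import *
p=np.load("pw2.npy",allow_pickle=True).item()
print("cam",-p['R'].T@p['t'])
for n,uv,z in (("grip top back",(323,241),.102),("grip top front",(323,212),.102),("grip base front",(322,186),.052),("pin",(323,150),.055),("notch",(192,143),.025),("nose",(130,88),.08),("plateL",(286,237),.052),("plateR",(362,239),.052),("platefarL",(281,50),.052),("barL",(60,213),.035),("barR",(280,214),.035),("hole",(389,32),.01),("hole2",(21,25),.01)):
    print(n,np.round(onplane(p,uv,z),4))
E
```

```text
cam [ 0.55287678 -0.20847267  0.28858219]
grip top back [ 0.467  -0.2074  0.102 ]
grip top front [ 0.4887 -0.2078  0.102 ]
grip base front [ 0.4948 -0.2071  0.052 ]
pin [ 0.5254 -0.2084  0.055 ]
notch [ 0.5301 -0.0901  0.025 ]
nose [ 0.5722 -0.0783  0.08  ]
plateL [ 0.4484 -0.1741  0.052 ]
plateR [ 0.4453 -0.2421  0.052 ]
platefarL [ 0.599  -0.1785  0.052 ]
barL [0.4688 0.0386 0.035 ]
barR [ 0.4644 -0.1672  0.035 ]
hole [ 0.6195 -0.2668  0.01  ]
hole2 [0.6304 0.048  0.01  ]
```

apply_moves --motion '[{"linear": [0.1, 0, -2], "roll": 0}, {"linear": [0.1, 0, -4], "roll": 0}, {"linear": [0.1, 0, -6], "roll": 0}, {"linear": [0.1, 0, -7.3], "roll": -0.5}, {"linear": [0.1, 0, -8], "roll": -0.5}, {"linear": [0.1, 0, -8.5], "roll": -0.5}, {"linear": [0.1, 0, -8.5], "roll": -0.5}, {"linear": [0.1, 0, -8.5], "roll": -0.5}]'

```text
time: 11.3
tool_pos: [0.4812, -0.2083, 0.0826]
tool_rot: [[1.0, -0.025, 0.001], [-0.025, -1.0, -0.0], [0.001, 0.0, -1.0]]
force: [0.5, 0.1, -0.6]
finger_gap: 0.65
gripper_force: 0.0
```

apply_moves --motion '[{"linear": [0, 0, 0], "roll": 0}, {"linear": [0, 0, 0], "roll": 0}, {"linear": [0, 0, 0], "roll": 0}, {"linear": [0, 0, 0], "roll": 0}, {"linear": [0, 0, 0], "roll": 0}, {"linear": [0, 0, 0], "roll": 0}, {"linear": [0, 0, 0], "roll": 0}, {"linear": [0, 0, 0], "roll": 0}]' --fingers 1 --squeeze 40

```text
time: 12.1
tool_pos: [0.481, -0.2082, 0.0822]
tool_rot: [[1.0, -0.026, 0.0], [-0.026, -1.0, -0.0], [0.0, 0.0, -1.0]]
force: [-2.4, 0.1, 6.1]
finger_gap: 0.182
gripper_force: 39.6
```

apply_moves --motion '[{"linear": [0.01, 0.5, 0], "roll": 0}, {"linear": [0.04, 1.7, 0], "roll": 0}, {"linear": [0.08, 3.2, 0], "roll": 0}, {"linear": [0.12, 4.7, 0], "roll": 0}, {"linear": [0.16, 6.2, 0], "roll": 0}, {"linear": [0.2, 7.6, 0], "roll": 0}, {"linear": [0.23, 8.7, 0], "roll": 0}, {"linear": [0.24, 9.3, 0], "roll": 0}]'

```text
time: 12.9
tool_pos: [0.4841, -0.1145, 0.0822]
tool_rot: [[1.0, -0.025, 0.002], [-0.025, -1.0, -0.001], [0.002, 0.001, -1.0]]
force: [8.8, -3.3, 0.1]
finger_gap: 0.184
gripper_force: 39.3
```

```bash
python3 - <<'E'
from h import *
p=imaging.camera_params("wrist"); im=imaging.camera("wrist"); cv2.imwrite("pics/w3.png",im)
o=bot.get_obs(); print(o['time'],np.round(o['tool_pos'],4),np.round(o['force'],1)); np.save("pw3.npy",p,allow_pickle=True)
E
```

```text
12.95 [ 0.4841 -0.1139  0.0822] [7.5 1.4 1.1]
```

View pics/w3.png

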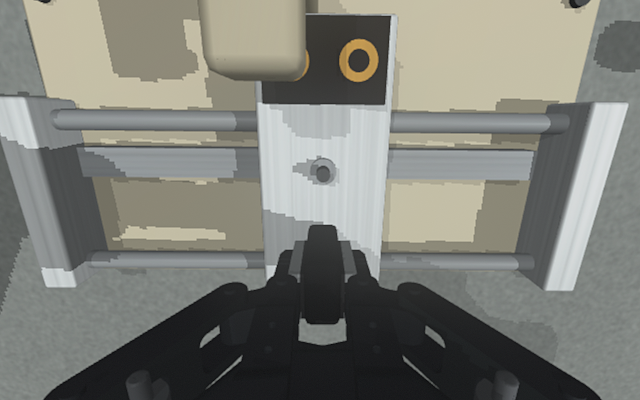

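The carriage has moved with the grip, its pin at (323,170), and the notch is now hidden under the plate. I'll creep on and read the force.

apply_moves --motion '[{"linear": [0.05, 0.1, 0], "roll": 0}, {"linear": [0.07, 0.2, 0], "roll": 0}, {"linear": [0.09, 0.4, 0], "roll": 0}, {"linear": [0.1, 0.5, 0], "roll": 0}, {"linear": [0.1, 0.6, 0], "roll": 0}, {"linear": [0.1, 0.6, 0], "roll": 0}, {"linear": [0.1, 0.6, 0], "roll": 0}, {"linear": [0.1, 0.6, 0], "roll": 0}]'

```text
time: 13.75
tool_pos: [0.4843, -0.1091, 0.0822]
tool_rot: [[1.0, -0.026, 0.0], [-0.026, -1.0, -0.0], [0.0, 0.0, -1.0]]
force: [-3.0, -0.0, 8.9]
finger_gap: 0.185
gripper_force: 40.4
```

apply_moves --motion '[{"linear": [0, 0.1, 0], "roll": 0}, {"linear": [0, 0.2, 0], "roll": 0}, {"linear": [0.01, 0.3, 0], "roll": 0}, {"linear": [0.01, 0.3, 0], "roll": 0}, {"linear": [0.01, 0.3, 0], "roll": 0}, {"linear": [0.01, 0.3, 0], "roll": 0}, {"linear": [0.01, 0.3, 0], "roll": 0}, {"linear": [0.01, 0.3, 0], "roll": 0}]'

```text
time: 14.55
tool_pos: [0.4844, -0.1061, 0.0822]
tool_rot: [[1.0, -0.026, 0.0], [-0.026, -1.0, -0.0], [0.0, 0.0, -1.0]]
force: [-2.3, 0.4, 7.9]
finger_gap: 0.183
gripper_force: 40.4
```

apply_moves --motion '[{"linear": [0, 0.05, 0], "roll": 0}, {"linear": [0, 0.1, 0], "roll": 0}, {"linear": [0.01, 0.15, 0], "roll": 0}, {"linear": [0.01, 0.2, 0], "roll": 0}, {"linear": [0.01, 0.2, 0], "roll": 0}, {"linear": [0.01, 0.2, 0], "roll": 0}, {"linear": [0.01, 0.2, 0], "roll": 0}, {"linear": [0.01, 0.2, 0], "roll": 0}]'

```text
time: 15.35
tool_pos: [0.4844, -0.1042, 0.0822]
tool_rot: [[1.0, -0.026, 0.0], [-0.026, -1.0, -0.0], [0.0, 0.0, -1.0]]
force: [-3.3, -2.3, 6.7]
finger_gap: 0.181
gripper_force: 40.4
```

apply_moves --motion '[{"linear": [0, 0.05, 0], "roll": 0}, {"linear": [0, 0.1, 0], "roll": 0}, {"linear": [0.01, 0.15, 0], "roll": 0}, {"linear": [0.01, 0.2, 0], "roll": 0}, {"linear": [0.01, 0.2, 0], "roll": 0}, {"linear": [0.01, 0.2, 0], "roll": 0}, {"linear": [0.01, 0.2, 0], "roll": 0}, {"linear": [0.01, 0.2, 0], "roll": 0}]'

```text
time: 16.15
tool_pos: [0.4845, -0.1022, 0.0822]
tool_rot: [[1.0, -0.026, -0.0], [-0.026, -1.0, -0.0], [-0.0, 0.0, -1.0]]
force: [-3.3, -2.0, 8.1]
finger_gap: 0.183
gripper_force: 40.4
```

apply_moves --motion '[{"linear": [0, 0.05, 0], "roll": 0}, {"linear": [0, 0.1, 0], "roll": 0}, {"linear": [0.01, 0.15, 0], "roll": 0}, {"linear": [0.01, 0.2, 0], "roll": 0}, {"linear": [0.01, 0.2, 0], "roll": 0}, {"linear": [0.01, 0.2, 0], "roll": 0}, {"linear": [0.01, 0.2, 0], "roll": 0}, {"linear": [0.01, 0.2, 0], "roll": 0}]'

```text
time: 16.95
tool_pos: [0.4846, -0.1002, 0.0822]
tool_rot: [[1.0, -0.026, -0.0], [-0.026, -1.0, -0.0], [-0.0, 0.0, -1.0]]
force: [-3.3, 0.2, 7.3]
finger_gap: 0.183
gripper_force: 40.4
```

apply_moves --motion '[{"linear": [0, 0.05, 0], "roll": 0}, {"linear": [0, 0.1, 0], "roll": 0}, {"linear": [0.01, 0.15, 0], "roll": 0}, {"linear": [0.01, 0.2, 0], "roll": 0}, {"linear": [0.01, 0.2, 0], "roll": 0}, {"linear": [0.01, 0.2, 0], "roll": 0}, {"linear": [0.01, 0.2, 0], "roll": 0}, {"linear": [0.01, 0.2, 0], "roll": 0}]'

```text
time: 17.75
tool_pos: [0.4847, -0.0982, 0.0822]
tool_rot: [[1.0, -0.026, -0.0], [-0.026, -1.0, -0.0], [-0.0, 0.0, -1.0]]
force: [-4.2, -1.2, 9.9]
finger_gap: 0.186
gripper_force: 40.5
```

apply_moves --motion '[{"linear": [0, 0.05, 0], "roll": 0}, {"linear": [0, 0.1, 0], "roll": 0}, {"linear": [0.01, 0.15, 0], "roll": 0}, {"linear": [0.01, 0.2, 0], "roll": 0}, {"linear": [0.01, 0.2, 0], "roll": 0}, {"linear": [0.01, 0.2, 0], "roll": 0}, {"linear": [0.01, 0.2, 0], "roll": 0}, {"linear": [0.01, 0.2, 0], "roll": 0}]'

```text
time: 18.55
tool_pos: [0.4847, -0.0961, 0.0822]
tool_rot: [[1.0, -0.026, -0.0], [-0.026, -1.0, -0.0], [-0.0, 0.0, -1.0]]
force: [-5.1, -0.7, 8.6]
finger_gap: 0.18
gripper_force: 40.5
```

apply_moves --motion '[{"linear": [0, 0.05, 0], "roll": 0}, {"linear": [0, 0.1, 0], "roll": 0}, {"linear": [0.01, 0.1, 0], "roll": 0}, {"linear": [0.01, 0.1, 0], "roll": 0}, {"linear": [0.01, 0.1, 0], "roll": 0}, {"linear": [0.01, 0.1, 0], "roll": 0}, {"linear": [0.01, 0.1, 0], "roll": 0}, {"linear": [0.01, 0.1, 0], "roll": 0}]'

```text
time: 19.35
tool_pos: [0.4848, -0.095, 0.0822]
tool_rot: [[1.0, -0.026, -0.0], [-0.026, -1.0, 0.0], [-0.0, -0.0, -1.0]]
force: [-6.4, 0.2, 8.9]
finger_gap: 0.182
gripper_force: 40.6
```

apply_moves --motion '[{"linear": [-0.02, 0.05, 0], "roll": 0}, {"linear": [-0.02, 0.1, 0], "roll": 0}, {"linear": [-0.02, 0.15, 0], "roll": 0}, {"linear": [-0.02, 0.15, 0], "roll": 0}, {"linear": [-0.02, 0.15, 0], "roll": 0}, {"linear": [-0.02, 0.15, 0], "roll": 0}, {"linear": [-0.02, 0.15, 0], "roll": 0}, {"linear": [-0.02, 0.15, 0], "roll": 0}]'

```text
time: 20.15
tool_pos: [0.4848, -0.0932, 0.0822]
tool_rot: [[1.0, -0.025, 0.0], [-0.025, -1.0, 0.001], [0.0, -0.001, -1.0]]
force: [-2.1, 3.2, 8.9]
finger_gap: 0.184
gripper_force: 40.4
```

apply_moves --motion '[{"linear": [0, 0.05, 0], "roll": 0}, {"linear": [0, 0.1, 0], "roll": 0}, {"linear": [0, 0.15, 0], "roll": 0}, {"linear": [0, 0.15, 0], "roll": 0}, {"linear": [0, 0.15, 0], "roll": 0}, {"linear": [0, 0.15, 0], "roll": 0}, {"linear": [0, 0.15, 0], "roll": 0}, {"linear": [0, 0.15, 0], "roll": 0}]'

```text
time: 20.95
tool_pos: [0.4849, -0.0914, 0.0822]
tool_rot: [[1.0, -0.025, 0.0], [-0.025, -1.0, 0.001], [0.0, -0.001, -1.0]]
force: [-0.9, 7.9, 8.4]
finger_gap: 0.184
gripper_force: 40.4
```

The ball is starting to drop: the pull is now +8 N. I'll continue in 1 mm steps.

apply_moves --motion '[{"linear": [0, 0.05, 0], "roll": 0}, {"linear": [0, 0.1, 0], "roll": 0}, {"linear": [0, 0.1, 0], "roll": 0}, {"linear": [0, 0.1, 0], "roll": 0}, {"linear": [0, 0.1, 0], "roll": 0}, {"linear": [0, 0.1, 0], "roll": 0}, {"linear": [0, 0.1, 0], "roll": 0}, {"linear": [0, 0.1, 0], "roll": 0}]'

```text
time: 21.75
tool_pos: [0.4849, -0.0907, 0.0822]
tool_rot: [[1.0, -0.025, 0.0], [-0.025, -1.0, 0.001], [0.0, -0.001, -1.0]]
force: [-1.1, 4.4, 7.4]
finger_gap: 0.183
gripper_force: 40.3
```

apply_moves --motion '[{"linear": [0, 0.05, 0], "roll": 0}, {"linear": [0, 0.1, 0], "roll": 0}, {"linear": [0, 0.1, 0], "roll": 0}, {"linear": [0, 0.1, 0], "roll": 0}, {"linear": [0, 0.1, 0], "roll": 0}, {"linear": [0, 0.1, 0], "roll": 0}, {"linear": [0, 0.1, 0], "roll": 0}, {"linear": [0, 0.1, 0], "roll": 0}]'

```text
time: 22.55
tool_pos: [0.4849, -0.0901, 0.0822]
tool_rot: [[1.0, -0.026, 0.001], [-0.026, -1.0, -0.0], [0.001, 0.0, -1.0]]
force: [-1.0, -1.2, 7.3]
finger_gap: 0.181
gripper_force: 40.2
```

apply_moves --motion '[{"linear": [0, 0.05, 0], "roll": 0}, {"linear": [0, 0.1, 0], "roll": 0}, {"linear": [0, 0.1, 0], "roll": 0}, {"linear": [0, 0.1, 0], "roll": 0}, {"linear": [0, 0.1, 0], "roll": 0}, {"linear": [0, 0.1, 0], "roll": 0}, {"linear": [0, 0.1, 0], "roll": 0}, {"linear": [0, 0.1, 0], "roll": 0}]'

```text
time: 23.35
tool_pos: [0.4849, -0.0896, 0.0822]
tool_rot: [[1.0, -0.026, 0.001], [-0.026, -1.0, -0.001], [0.001, 0.001, -1.0]]
force: [-0.4, -6.7, 5.8]
finger_gap: 0.185
gripper_force: 40.1
```

The push-back is confirmed at -6.7 N, so the middle lies about 1 mm back.

apply_moves --motion '[{"linear": [0, -0.05, 0], "roll": 0}, {"linear": [0, -0.1, 0], "roll": 0}, {"linear": [0, -0.1, 0], "roll": 0}, {"linear": [0, -0.1, 0], "roll": 0}, {"linear": [0, -0.1, 0], "roll": 0}, {"linear": [0, -0.1, 0], "roll": 0}, {"linear": [0, -0.1, 0], "roll": 0}, {"linear": [0, -0.1, 0], "roll": 0}]'

```text
time: 24.15
tool_pos: [0.4849, -0.0901, 0.0822]
tool_rot: [[1.0, -0.026, 0.0], [-0.026, -1.0, -0.0], [0.0, 0.0, -1.0]]
force: [-1.1, -1.2, 7.4]
finger_gap: 0.183
gripper_force: 40.2
```

```bash
python3 - <<'E'
from h import *
im=imaging.camera("wrist"); a=cv2.imread("pics/w3.png")
cv2.imwrite("pics/w4.png",np.hstack([cv2.resize(x[20:300,220:430],None,fx=1.8,fy=1.8) for x in (a,im)]))
E
```

```text
(no output)
```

View pics/w4.png

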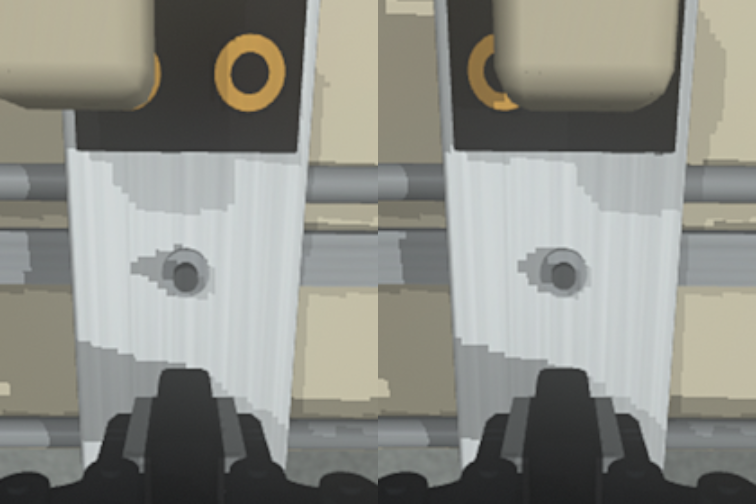

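The pin's shadow is clearly shorter than before (right half, pin at (563,272)). The ball has dropped and the nose is about level with the grip, so I'm handing in.

```bash
python3 -c "
from station import ticket
print(ticket.finish_job())"
```

```text
the job is handed in; nothing more can be done
None
```

I pressed the round, square and bar keys in that order, each to its stop. The carriage is now held at the notch: the pull turned to push-back across it, and the pin's shadow shortened. The job is handed in at about 24 s; no verdict came back.

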